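# Gauge a radio's battery slot and hold the loupe over it

### The job

Check the battery slot of the radio chassis clamped in the inspection stand: lay the step gauge flat on the chassis, slide its tongue into the slot under the lip until both shoulders meet the lip, and leave it there. Then take the loupe by its handle and hold it level, the lens centred over the middle of the line where shoulders and lip meet and its rim at the height of the collar on the stand's column, which marks the focus; finish while still holding it there, steady and clear of the stand and gauge. Leave the collar and the other things on the bench where they are.

Things in the scene. Friction and masses are not known exactly. Their poses are not given: they have to be found in the camera images.
- stand: Inspection stand, fixed to the bench: grey base plate 240 x 150 x 14 mm, on it a handheld radio's chassis clamped face down between two low jaws (tops 36 mm above the bench), and an upright column. Origin: centre of the plate's underside, on the bench; z up; x runs along the chassis from its knob end (the robot's side, yaw within 0.35) to its slot end.
- bay (a point): Middle of the radio chassis's battery bay (battery removed): flat aluminium floor facing up, 40 mm above the bench, 56 mm wide, from stand x = -80 to 20 mm, with edges 2.5 mm high and 2 mm thick along both sides. The knob end (x = -92 to -80) rises 8 mm above the floor. Site at stand x = -30, y = 0 mm; axes as the stand's.
- slot_mouth (a point): Middle of the battery slot's mouth, on the bay floor at the face of the lip (stand x = 20, y = 0, z = 40 mm); axes as the stand's, x points into the slot. The black plastic lip crosses the chassis's whole 60 mm, 11 mm high over the floor, 22 mm long in x; the slot runs under its middle: 19 mm wide, 6 mm high, 20 mm deep, closed behind, bottom level with the bay floor.
- collar_mid (a point): Middle of the round aluminium collar (32 mm across, 14 mm high, with a thumbscrew) on the stand's steel column; the column is 14 mm thick, 182 mm high, at stand x = 95, y = 50 mm. The collar has been set to the loupe's focal height: its middle is 65 to 110 mm above the bay floor. Held by friction only. Axes as the stand's.
- gauge: Step gauge lying flat, 76 mm long: black handle block, x = -20 to 20 mm, 16 mm wide, 14 mm high; then a steel blade 3 mm thick, its underside level with the handle's: 26 mm wide from x = 20 to 40, then a tongue 14 mm wide from x = 40 to 56 mm. The step in width makes two shoulders. Origin: on the underside below the middle of the handle; x to the tongue, z up. 40 to 72 g, balances near x = 13 mm.
- gauge_tip (a point): End of the gauge's tongue, on its underside (gauge x = 56 mm); its corners taper over the last 2.5 mm. With the shoulders against the lip it is 16 mm inside the slot.
- gauge_shoulder (a point): Middle between the two shoulders of the gauge, on its underside (gauge x = 40 mm).
- loupe: Loupe (hand magnifier) lying flat: a glass lens in a round steel rim 72 mm across, 12 mm high, and a straight black handle 16 mm wide, 14 mm high, from x = -47 to -141 mm, joined by a steel neck 12 mm wide. Origin: centre of the rim's underside; z up; the handle points along -x (towards the robot, yaw within 0.5). 75 to 130 g; it balances about 36 mm from the lens centre.
- lens (a point): Centre of the lens, at half the height of the rim (6 mm above the loupe's underside).
- handheld: complete handheld radio standing on the bench, black, 36 x 58 mm and 118 mm tall, with a whip antenna up to 254 mm; a bystander. Origin: centre of its underside.
- battery: black battery pack lying flat, 95 x 56 x 18 mm; a bystander. Origin: centre of its underside.
- antenna_a: black whip antenna lying loose between the robot and the stand, about 170 mm long, 11 mm thick; a bystander. Origin: on the bench under its middle; x runs along it.
- antenna_b: a second whip antenna like it, lying beyond the task's things; a bystander.
- tape: black tape roll lying flat, 90 mm across, 24 mm high, open in the middle; a bystander. Origin: centre of its underside.
- driver: screwdriver lying on the bench, 180 mm long; a bystander. Origin on its underside.
There are look-alikes about, which are no part of the job. Leave any purple look-alike of the gauge alone.

How it is judged:
On the way:
1. the gauge's tongue is home in the slot, shoulders at the lip, flat on the bay floor and let go (x of gauge_tip in the frame of slot_mouth between 0.0135 and 0.0185 m and y of gauge_tip in the frame of slot_mouth between -0.004 and 0.004 m and z of gauge_tip in the frame of slot_mouth between -0.002 and 0.005 m and angle between gauge's own z axis and vertical below 0.12 rad and angle between the x axis of gauge and the x axis of stand, either way round below 0.2 rad and contact force between the fingers and gauge below 0.3 N), for 0.3 s.
At the end, for the whole second after the job is handed in: Gauge flat, let go, shoulders within 2.5 mm of the lip, tongue within 4 mm of the slot's middle line. Robot holds the loupe still by its handle: lens centre within 12 mm horizontally of the slot mouth's middle and 7 mm of the collar's height, level within 8 degrees, clear of stand and gauge (all of step 1 and horizontal distance between lens and slot_mouth below 0.012 m and z of lens in the frame of collar_mid between -0.007 and 0.007 m and angle between loupe's own z axis and vertical below 0.14 rad and linear speed of loupe below 0.02 m/s and angular speed of loupe below 0.2 rad/s and contact force between the fingers and loupe above 0.5 N and x of the grasp point in the frame of loupe below -0.036 m and contact force between loupe and stand below 0.1 N and contact force between loupe and gauge below 0.1 N); the arm keeps its last pose, push and grip.
It fails at once if the collar is shifted by more than 4 mm (distance of collar_mid from where it was at the start of the episode above 0.004 m).
It fails at once if a bystander is moved by more than 40 mm or knocked over (distance of any of handheld, battery, antenna_a, antenna_b, tape, driver from where it was at the start of the episode above 0.04 m or angle between handheld's own z axis and vertical above 0.5 rad).
It also fails if it takes over 64 s, if anything falls off the work surface, if the arm or the gripper's body presses on something with over 40 N, if the wrist force passes 120 N, or if a joint passes its speed limit or range.

### The arm

A 6-joint arm with a two-finger parallel gripper is mounted at the origin on the work surface. World frame = base frame: x ahead of the robot, y to its left, z up, the work surface at z = 0. Lengths are in m, angles in rad, forces in N, time in s.
With the tool pointing down it reaches from about 0.225 to 0.875 m from the base axis. Payload 3.4 kg.
Tool frame: the origin (TCP) lies at the very end of the fingers, on their centre line; the grasp point (between the pads) lies behind it (manip.grasp_offset is the z of the grasp point in the tool frame, in m); z points along the fingers, y is the line along which they close (so a half turn about z gives the same grasp; the last joint's range is limited). The gripper opens to 85 mm and grips with 20 to 120 N. Pads are 22 mm wide; open, the fingers measure 114 mm over their backs; the gripper's body (76 mm by 85 mm) begins 54 mm behind the grasp point. The pads swing forward as they close: fully open they stand 13 mm farther back than shut.
Start: joints at [-1.286, 0.276, 1.505, -0, 1.361, -0.121], TCP at [0.227, -0.528, 0.231] pointing down, gripper open.
Joint ranges: [-2.89, 2.89], [-0.75, 2.08], [0.22, 2.7], [-1.18, 4.32], [0.11, 2.71], [-2.7, 2.7]. Speed limits (rad/s): [2.57, 2.57, 3.14, 3.14, 3.14, 3.14].

### API

Orientations are given as a unit quaternion [w, x, y, z].
In Python, from rig import manip gives the robot as it stands.
- The arm moves only by the shell command python3 -m pendant 'ROWS' [FORCE]. ROWS is JSON, a list of rows, each an object of numbers: "dx", "dy", "dz": the shift along the tool's x, y, z in m; "rx", "ry", "rz": the turn, a rotation vector about the tool's x, y, z in degrees; "hand": the finger opening in m, from 0 to 0.0854. In form: [{"dx": .., "dy": .., "dz": .., "rx": .., "ry": .., "rz": .., "hand": ..}, ...]. A call has 1 to 12 rows; each row shifts and turns the commanded pose from where the row before left it, along the tool's axes as they then stand; what a row does not reach is not made up. A row lasts 1/12 s, in which the tool goes at most 41.7 mm and 7.16 degrees, less where a joint would pass 70% of its speed; a pose out of reach is approached as far as the arm can. A call is refused whole if a number of a shift passes 0.0417 or a number of a turn 7.16, either way. A call with a gripper value outside its range is refused whole. The fingers move at their own pace and stop on an object; FORCE is the grip in N (left out, the last holds). Time passes only in rows, so rows that do not move let the fingers close. It gives the time, the measured TCP pose, the force, the opening and the grip force at its end, in the units of the state.
- manip.get_state(): the state, without advancing time (a new reading comes with each control period).
- manip.get_image(name): name is "side" or "top" or "wrist"; returns a dict with "frame" (384x512x3 uint8, red, green, blue), "fx", "fy", "cx", "cy" (pixels), "position" and "attitude" of the camera in the world; the wrist camera has in their place "mount" (4x4, takes a point from camera to tool coordinates, whose origin is the TCP and whose axes are the flange's). Camera axes: x right, y up, looking along -z (the intrinsics and any distortion apply to the point x, -y, -z); pixel columns grow to the right and rows downward; lengths in m; the calibration is good to about 2 mm. A picture is of the moment at which its call begins: read the wrist's pose just before it. There is no depth.
- manip.sign_off(): hands the job in; it is judged then, once.
The state is a dict: "clock": time; "qpos": joint angles; "qd": joint speeds; "effort": joint torques, N m; "position": TCP position; "ee_rot": TCP orientation; "contact_force": force on the tool from outside, world axes, zero at the start; "moment": the same for the moment, N m; "width": finger opening in m; "gripper_force": force on a finger pad.
Only numpy, scipy, OpenCV 4.12 (cv2) and the standard library are available. Lean on these libraries where they do the work, as an engineer would, in place of code of your own. Each camera call takes 0.05 s, during which the arm holds its last target. There are 200 camera calls.

## Working session

There is one attempt and no reset: what is moved stays moved. The work goes in short steps, Python scripts to look and compute and a shell command to move; the robot and the scene stay as the last step left them, time stands still between calls to the robot, and variables do not carry over. Pictures are saved under pics/ and viewed, at most 10 in all, crops included, and the job is handed in when it is done.

```bash
ls; mkdir -p pics
python3 - <<'E'
from rig import manip
import cv2, json, numpy as np
s=manip.get_state();print(s, manip.grasp_offset)
import pickle
out={}
for n in ["side","top","wrist"]:
    i=manip.get_image(n); out[n]=i
    cv2.imwrite(f"pics/{n}0.png",i["frame"][:,:,::-1]); print({k:v for k,v in i.items() if k!="frame"})
pickle.dump(out,open("im0.pkl","wb"))
a=np.hstack([cv2.imread("pics/side0.png"),cv2.imread("pics/top0.png")])
E
```

```text
pics
{'clock': 0.0, 'qpos': array([-1.28597017e+00,  2.76597429e-01,  1.50615551e+00,  1.52899614e-05,
        1.36068499e+00, -1.20985381e-01]), 'qd': array([ 0.00103166, -0.00011685, -0.00144122, -0.00044617,  0.0002356 ,
        0.00117699]), 'effort': array([-2.63070047e-03, -4.16778803e+01, -2.45801890e+01, -4.49305644e-04,
        1.10724251e-02,  7.79703470e-06]), 'position': array([ 0.22684632, -0.52778044,  0.2304294 ]), 'ee_rot': array([-9.20154067e-04,  9.79485059e-01,  2.01514682e-01, -6.80479260e-05]), 'contact_force': array([ 0.29216127, -0.44489621,  0.12887248]), 'moment': array([ 0.01568543, -0.01419991,  0.06881804]), 'gripper_force': 0.0, 'width': 0.08536495247056805} -0.0187
{'fx': 472.35716836207183, 'fy': 472.35716836207183, 'cx': 247.5643219649744, 'cy': 193.4282502216493, 'position': array([ 0.46857108, -1.13280749,  1.09504651]), 'attitude': array([ 0.91202669,  0.40963474, -0.01591054, -0.01239164])}
{'fx': 385.5231029020388, 'fy': 385.5231029020388, 'cx': 254.22892746324837, 'cy': 193.5132860507341, 'position': array([0.29850209, 0.0157359 , 1.39139692]), 'attitude': array([-0.70221649, -0.06993336,  0.0703712 ,  0.70501718])}
{'fx': 270.48682002506564, 'fy': 270.48682002506564, 'cx': 255.42532186919706, 'cy': 187.09418813799428, 'mount': array([[ 2.01134261e-04,  9.46031828e-01,  3.24073663e-01,
         8.36834173e-02],
       [ 9.99999953e-01, -2.65359899e-04,  1.53991713e-04,
         5.75166939e-04],
       [ 2.31677216e-04,  3.24073617e-01, -9.46031837e-01,
        -1.42109464e-01],
       [ 0.00000000e+00,  0.00000000e+00,  0.00000000e+00,
         1.00000000e+00]])}
```

View pics/top0.png

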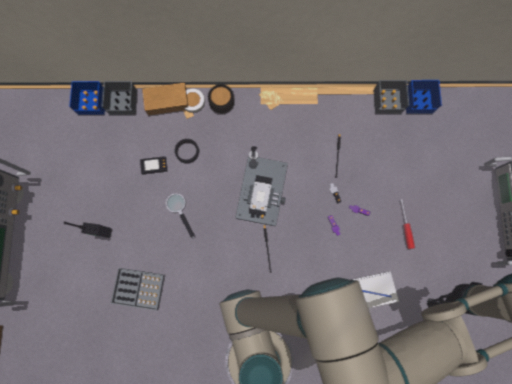

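View pics/side0.png

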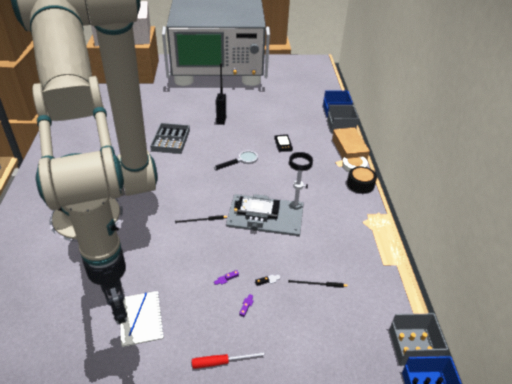

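The top view shows the stand at about (262,190), with the column top at (253,152). The gauge has its black handle at (337,197) and its blade at (333,187). The loupe lens is at (175,203) with its handle running to (192,236). The purple look-alikes are at (335,225) and (360,210). The side view agrees: gauge at (268,280), loupe at (240,158), collar at about (299,185).

```bash
cat > h.py <<'E'
import numpy as np, cv2, pickle
from scipy.spatial.transform import Rotation as R
from rig import manip
def rot(q): return R.from_quat(np.roll(q,-1))
def snap(name,fn=None):
    s=manip.get_state(); i=manip.get_image(name)
    if name=="wrist":
        M=i["mount"]; r=rot(s["ee_rot"]).as_matrix()
        i["C"]=s["position"]+r@M[:3,3]; i["A"]=r@M[:3,:3]
    else: i["C"]=i["position"]; i["A"]=rot(i["attitude"]).as_matrix()
    if fn:
        cv2.imwrite(f"pics/{fn}.png",i["frame"][:,:,::-1]); pickle.dump(i,open(f"pics/{fn}.pkl","wb"))
    return i
def load(fn): return pickle.load(open(f"pics/{fn}.pkl","rb"))
def cast(i,uv,z):
    d=i["A"]@np.array([(uv[0]-i["cx"])/i["fx"],-(uv[1]-i["cy"])/i["fy"],-1]); return i["C"]+d*(z-i["C"][2])/d[2]
def ray(i,uv):
    d=i["A"]@np.array([(uv[0]-i["cx"])/i["fx"],-(uv[1]-i["cy"])/i["fy"],-1]); return i["C"],d/np.linalg.norm(d)
def tri(obs):  # least squares crossing of rays
    A=0;b=0
    for i,uv in obs:
        c,d=ray(i,uv);P=np.eye(3)-np.outer(d,d);A=A+P;b=b+P@c
    return np.linalg.solve(A,b)
def proj(i,p):
    q=i["A"].T@(np.array(p)-i["C"]); return i["cx"]+i["fx"]*q[0]/-q[2], i["cy"]-i["fy"]*q[1]/-q[2]
def delta(tgt,yaw):
    """tool-axis shift to world TCP tgt, and turn so tool x axis has heading yaw (mod pi), pointing down"""
    s=manip.get_state(); r=rot(s["ee_rot"]); m=r.as_matrix()
    T=np.array([[np.cos(yaw),np.sin(yaw),0],[np.sin(yaw),-np.cos(yaw),0],[0,0,-1]])
    print("t",s["clock"],"tcp",s["position"].round(4),"yaw",np.degrees(np.arctan2(m[1,0],m[0,0])).round(1),"q6",s["qpos"][5].round(2))
    print("d tool mm",(m.T@(np.array(tgt)-s["position"])*1e3).round(1),"turn deg",np.degrees((r.inv()*R.from_matrix(T)).as_rotvec()).round(1))
E
python3 - <<'E'
from h import *
o=pickle.load(open("im0.pkl","rb")); t=o["top"]; t["C"]=t["position"]; t["A"]=rot(t["attitude"]).as_matrix()
for n,uv,z in [("gaugeH",(337,197),.014),("gaugeB",(333,187),.003),("lens",(175,203),.01),("hend",(192,236),.01),("stand",(262,190),.014),("antA",(267,250),.005),("coltop",(253,150),.182)]: print(n,cast(t,uv,z).round(3))
E
```

```text
gaugeH [ 0.562 -0.287  0.014]
gaugeB [ 0.601 -0.276  0.003]
lens [0.543 0.303 0.01 ]
hend [0.423 0.237 0.01 ]
stand [ 0.589 -0.014  0.014]
antA [ 0.372 -0.03   0.005]
coltop [0.687 0.018 0.182]
```

```bash
python3 -m pendant '[{"dx":0.04,"dy":-0.0073},{"dx":0.04,"dy":-0.0073},{"dx":0.04,"dy":-0.0073},{"dx":0.04,"dy":-0.0073},{"dx":0.04,"dy":-0.0073},{"dx":0.04,"dy":-0.0073},{"dx":0.04,"dy":-0.0073},{"dx":0.04,"dy":-0.0073},{"dx":0.04,"dy":-0.0073},{"dx":0.04,"dy":-0.0073},{"dx":0.04,"dy":-0.0073},{"dz":0.03}]'
python3 - <<'E'
from h import *
import time
i=snap("wrist","w1")
cv2.imwrite("pics/w1b.png",cv2.resize(i["frame"][:,:,::-1],(768,576),interpolation=cv2.INTER_CUBIC))
E
```

```text
invalid input
```

View pics/w1b.png

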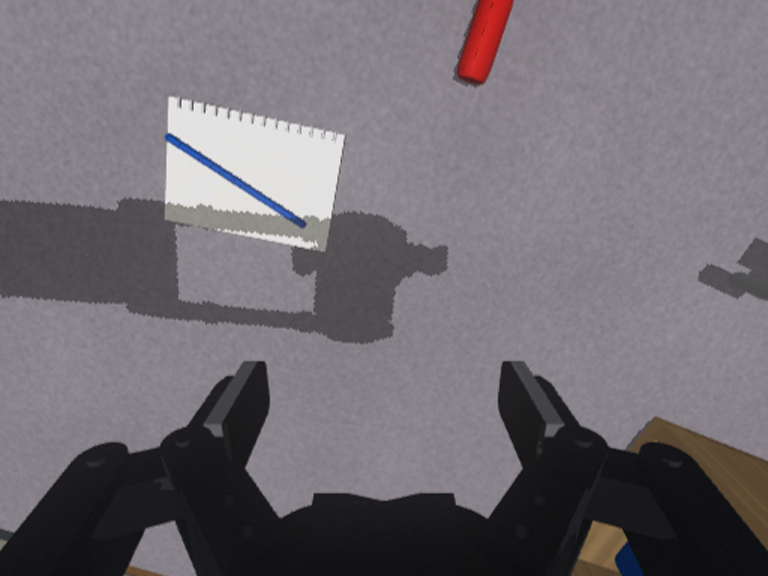

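The wrist view is of the start area: notepad, screwdriver and fingers, with image up being tool +x. The move was refused, so I'll retry with full rows.

```bash
python3 -m pendant '[{"dx":0.04,"dy":-0.0073,"dz":0,"rx":0,"ry":0,"rz":0,"hand":0.085}]'; python3 -m pendant '[{"dx":0.04,"dy":-0.0073,"dz":0},{"dx":0.04,"dy":-0.0073,"dz":0}]'; python3 -m pendant '[{"dx":0.0001}]'
```

```text
clock: 0.28
position: [0.2565, -0.5097, 0.2307]
ee_rot: [0.001, 0.98, 0.198, -0.002]
contact_force: [2.0, -1.1, -0.2]
width: 0.0848
gripper_force: 0.0invalid input
invalid input
```

```bash
python3 -m pendant '[{"dx":0.04,"dy":-0.007,"dz":0,"rx":0,"ry":0,"rz":0,"hand":0.085},{"dx":0.04,"dy":-0.007,"dz":0,"rx":0,"ry":0,"rz":0,"hand":0.085},{"dx":0.04,"dy":-0.007,"dz":0,"rx":0,"ry":0,"rz":0,"hand":0.085},{"dx":0.04,"dy":-0.007,"dz":0,"rx":0,"ry":0,"rz":0,"hand":0.085},{"dx":0.04,"dy":-0.007,"dz":0,"rx":0,"ry":0,"rz":0,"hand":0.085},{"dx":0.04,"dy":-0.007,"dz":0,"rx":0,"ry":0,"rz":0,"hand":0.085},{"dx":0.04,"dy":-0.007,"dz":0,"rx":0,"ry":0,"rz":0,"hand":0.085},{"dx":0.04,"dy":-0.007,"dz":0,"rx":0,"ry":0,"rz":0,"hand":0.085},{"dx":0.04,"dy":-0.007,"dz":0,"rx":0,"ry":0,"rz":0,"hand":0.085},{"dx":0.03,"dy":-0.007,"dz":0.02,"rx":0,"ry":0,"rz":0,"hand":0.085},{"dx":0,"dy":0,"dz":0,"rx":0,"ry":0,"rz":0,"hand":0.085},{"dx":0,"dy":0,"dz":0,"rx":0,"ry":0,"rz":0,"hand":0.085}]'
python3 - <<'E'
from h import *
i=snap("wrist","w1")
cv2.imwrite("pics/w1c.png",cv2.resize(i["frame"][:,:,::-1],(768,576),interpolation=cv2.INTER_CUBIC))
E
```

```text
clock: 1.28
position: [0.5918, -0.2858, 0.2093]
ee_rot: [-0.001, 0.979, 0.203, -0.002]
contact_force: [-1.3, -0.3, 0.4]
width: 0.0852
gripper_force: 0.0
```

View pics/w1c.png

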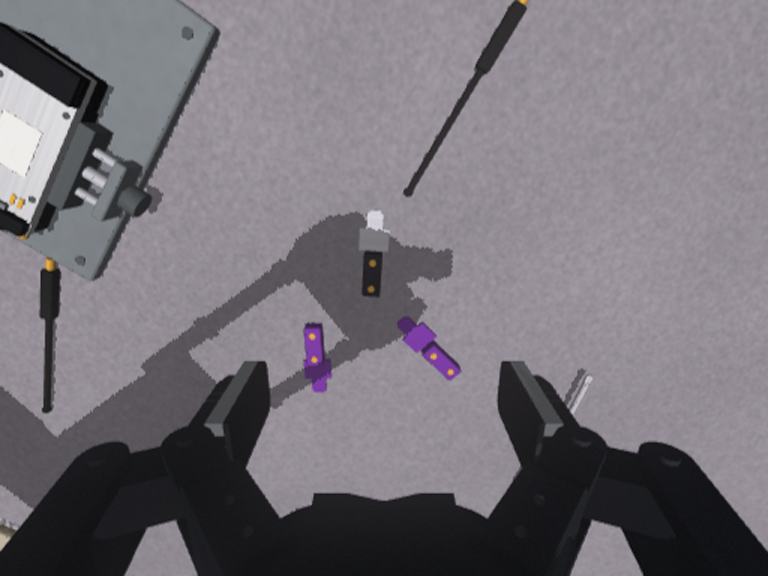

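The gauge is in view, in the arm's shadow. Its screws are at (373,263) and (371,290), the tip at (376,211), and the handle top centre at about (372,274), all enlarged ×1.5. Both purple ones lie behind it, clear of a narrow grasp.

Run:
```python
from h import *
i=load("w1"); f=i["frame"].astype(int)
m=((f[:,:,0]-f[:,:,2]>60)&(f[:,:,0]>f[:,:,1]+15)).astype(np.uint8)
n,l,st,c=cv2.connectedComponentsWithStats(m)
for k in range(1,n): print(c[k].round(1),st[k][4])
hm=(f.max(2)<55).astype(np.uint8); n,l,st,c=cv2.connectedComponentsWithStats(hm)
for k in range(1,n):
    if 30<st[k][4]<5000: print("dark",c[k].round(1),st[k],cast(i,c[k],.014).round(4))
tip=cast(i,(375.5/1.5,210.5/1.5),.003)
a,b=cast(i,(373/1.5,263/1.5),.014),cast(i,(371/1.5,290/1.5),.014)
he=cast(i,(371.5/1.5,296/1.5),.014); hf=cast(i,(373/1.5,251/1.5),.014)
print(tip,a,b,he,hf); print("len",np.linalg.norm((tip-he)[:2]),np.linalg.norm((hf-he)[:2]),np.linalg.norm((a-b)[:2]))
yaw=np.arctan2(*(tip-(a+b)/2)[[1,0]]);print("yaw",np.degrees(yaw),np.degrees(np.arctan2(*(a-b)[[1,0]])), "origin from tip",tip-.056*np.array([np.cos(yaw),np.sin(yaw),0]))
o=(a+b)/2; o[2]=.005; delta(o,yaw)
```

```text
[348.4   0.7] 14
[  7.9 132. ] 21
[ 12.9 135.4] 22
[ 15.  157.5] 10
[ 32.5 176.1] 45
[247.8 175.5] 13
[246.8 192.5] 13
[207.6 223.9] 11
[288.5 237.2] 13
[209.2 239.3] 12
[299.8 247.7] 12
dark [317.4  50.7] [269   1  82 130 850] [ 0.7383 -0.298   0.014 ]
dark [27.7 44.8] [   0   15   61   57 1530] [0.6149 0.002  0.014 ]
dark [56.9 83. ] [ 15  21  60 118 867] [ 0.5875 -0.0351  0.014 ]
dark [102.4 101.1] [ 70  20  76 126 600] [ 0.5887 -0.0885  0.014 ]
dark [ 30.  144.4] [ 23 135  15  19 140] [ 0.5013 -0.0169  0.014 ]
dark [  8.  148.3] [  0 139  19  18 220] [0.4851 0.0078 0.014 ]
dark [247.7 181.9] [241 168  14  30 308] [ 0.5646 -0.2865  0.014 ]
dark [ 32.3 215.2] [ 27 179  13  96 679] [ 0.4025 -0.0342  0.014 ]
[ 0.61424282 -0.26881604  0.003     ] [ 0.5733525  -0.28414709  0.014     ] [ 0.54967901 -0.29225922  0.014     ] [ 0.5446041  -0.29488494  0.014     ] [ 0.58322907 -0.27995937  0.014     ]
len 0.07435818038031036 0.041408465935386406 0.025024801978621898
yaw 20.18788181325708 18.9149160499915 origin from tip [ 0.56168312 -0.28814162  0.003     ]
t 1.3333 tcp [ 0.5912 -0.2871  0.2103] yaw 23.3 q6 0.61
d tool mm [-27.2 -10.5 205.4] turn deg [-0.1  0.1  3.1]
```

```bash
python3 -m pendant '[{"dx":-0.012,"dy":-0.0055,"dz":0.03,"rx":0,"ry":0,"rz":1.5,"hand":0.04},{"dx":-0.012,"dy":-0.005,"dz":0.03,"rx":0,"ry":0,"rz":1.5,"hand":0.04},{"dx":0,"dy":0,"dz":0.04,"rx":0,"ry":0,"rz":0,"hand":0.04},{"dx":0,"dy":0,"dz":0.03,"rx":0,"ry":0,"rz":0,"hand":0.04},{"dx":0,"dy":0,"dz":0.02,"rx":0,"ry":0,"rz":0,"hand":0.04},{"dx":0,"dy":0,"dz":0.01,"rx":0,"ry":0,"rz":0,"hand":0.04},{"dx":0,"dy":0,"dz":0,"rx":0,"ry":0,"rz":0,"hand":0.04},{"dx":0,"dy":0,"dz":0,"rx":0,"ry":0,"rz":0,"hand":0.04}]'
python3 - <<'E'
from h import *
delta((.5653,-.287,.004),np.radians(19.8))
i=snap("wrist","w2")
cv2.imwrite("pics/w2b.png",i["frame"][:,:,::-1])
E
```

```text
clock: 2.0
position: [0.5653, -0.2883, 0.0522]
ee_rot: [0.001, 0.985, 0.175, 0.0]
contact_force: [-0.0, -0.5, -0.5]
width: 0.0402
gripper_force: 0.0
t 2.0 tcp [ 0.5653 -0.2883  0.0522] yaw 20.2 q6 0.64
d tool mm [ 0.4 -1.3 48.2] turn deg [ 0.1 -0.   0.4]
```

View pics/w2b.png

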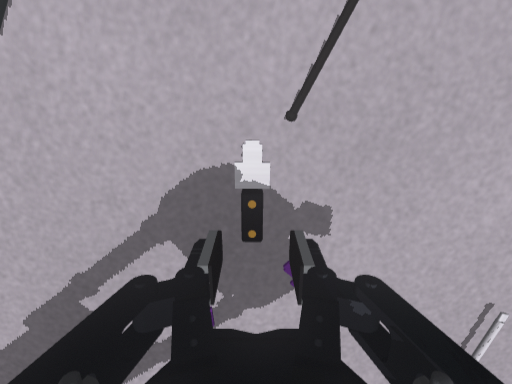

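The gauge is aligned and upright in the image: screws at (252,204) and (252,234), tip at (252,141). A purple piece shows at (290,268), behind the right finger.

Run:
```python
from h import *
i=load("w2")
m=rot(manip.get_state()["ee_rot"]).as_matrix(); p=manip.get_state()["position"]
for n,uv,z in [("a",(252,204),.014),("b",(252,234),.014),("tip",(252,141),.003),("hend",(252,241),.014),("hfront",(252,189.5),.014),("purple",(290,268),.008),("pright top",(284,266),.003)]:
    q=cast(i,uv,z); print(n,q.round(4),(m.T@(q-p)*1e3).round(1))
```

```text
a [ 0.5732 -0.2834  0.014 ] [ 8.3 -2.4 39.1]
b [ 0.5504 -0.2917  0.014 ] [-15.9  -2.5  39.1]
tip [ 0.6141 -0.2685  0.003 ] [51.9 -2.4 50.2]
hend [ 0.5448 -0.2938  0.014 ] [-21.9  -2.5  39.1]
hfront [ 0.5836 -0.2797  0.014 ] [19.4 -2.4 39.1]
purple [ 0.5288 -0.3323  0.008 ] [-50.2  28.1  45.1]
pright top [ 0.5258 -0.3288  0.003 ] [-51.9  23.8  50.1]
```

```bash
python3 -m pendant '[{"dx":0,"dy":-0.0024,"dz":0.02,"rx":0,"ry":0,"rz":0,"hand":0.04},{"dx":0,"dy":0,"dz":0.018,"rx":0,"ry":0,"rz":0,"hand":0.04},{"dx":0,"dy":0,"dz":0.01,"rx":0,"ry":0,"rz":0,"hand":0.03},{"dx":0,"dy":0,"dz":0,"rx":0,"ry":0,"rz":0,"hand":0.02},{"dx":0,"dy":0,"dz":0,"rx":0,"ry":0,"rz":0,"hand":0.01},{"dx":0,"dy":0,"dz":0,"rx":0,"ry":0,"rz":0,"hand":0.008},{"dx":0,"dy":0,"dz":0,"rx":0,"ry":0,"rz":0,"hand":0.008},{"dx":0,"dy":0,"dz":0,"rx":0,"ry":0,"rz":0,"hand":0.008}]' 40
```

```text
clock: 2.72
position: [0.5652, -0.2853, 0.0044]
ee_rot: [0.001, 0.984, 0.176, 0.001]
contact_force: [0.8, -0.8, -0.5]
width: 0.0145
gripper_force: 42.6
```

```bash
python3 - <<'E'
from h import *
i=load("w1")
a,b=cast(i,(217/1.5,30/1.5),.014),cast(i,(97/1.5,278/1.5),.014);print(a,b,np.linalg.norm(a-b)); y=np.arctan2(*(a-b)[[1,0]]);print(np.degrees(y))
c=(a+b)/2+.075*np.array([-np.sin(y),np.cos(y),0]);print("stand",c)
delta(c+np.array([-.13*np.cos(y),-.13*np.sin(y),.19]),y)
E
python3 -m pendant '[{"dx":0,"dy":0,"dz":-0.02,"rx":0,"ry":0,"rz":0,"hand":0.008},{"dx":0,"dy":0,"dz":-0.04,"rx":0,"ry":0,"rz":0,"hand":0.008},{"dx":0,"dy":0,"dz":-0.04,"rx":0,"ry":0,"rz":0,"hand":0.008},{"dx":0,"dy":0,"dz":-0.04,"rx":0,"ry":0,"rz":0,"hand":0.008},{"dx":0,"dy":0,"dz":-0.04,"rx":0,"ry":0,"rz":0,"hand":0.008},{"dx":0,"dy":0,"dz":-0.02,"rx":0,"ry":0,"rz":0,"hand":0.008}]'
```

```text
[ 0.69042868 -0.11158768  0.014     ] [ 0.46392068 -0.06693373  0.014     ] 0.23086760522949998
-11.15232187982438
stand [ 0.59168103 -0.01567697  0.014     ]
t 2.7167 tcp [ 0.5652 -0.2853  0.0044] yaw 20.2 q6 0.64
d tool mm [   7.4 -311.2 -200.1] turn deg [ 0.1 -0.1 31.4]
clock: 3.22
position: [0.5664, -0.2859, 0.2098]
ee_rot: [0.003, 0.984, 0.176, 0.003]
contact_force: [0.1, -0.5, -0.2]
width: 0.0148
gripper_force: 42.6
```

```bash
python3 -m pendant '[{"dx":0.001,"dy":-0.039,"dz":0,"rx":0,"ry":0,"rz":0,"hand":0.008},{"dx":0.001,"dy":-0.039,"dz":0,"rx":0,"ry":0,"rz":0,"hand":0.008},{"dx":0.001,"dy":-0.039,"dz":0,"rx":0,"ry":0,"rz":0,"hand":0.008},{"dx":0.001,"dy":-0.039,"dz":0,"rx":0,"ry":0,"rz":0,"hand":0.008},{"dx":0.001,"dy":-0.039,"dz":0,"rx":0,"ry":0,"rz":0,"hand":0.008},{"dx":0.001,"dy":-0.039,"dz":0,"rx":0,"ry":0,"rz":0,"hand":0.008},{"dx":0.001,"dy":-0.039,"dz":0,"rx":0,"ry":0,"rz":0,"hand":0.008},{"dx":0.001,"dy":-0.039,"dz":0,"rx":0,"ry":0,"rz":0,"hand":0.008}]'
python3 -m pendant '[{"dx":0,"dy":0,"dz":0,"rx":0,"ry":0,"rz":6.3,"hand":0.008},{"dx":0,"dy":0,"dz":0,"rx":0,"ry":0,"rz":6.3,"hand":0.008},{"dx":0,"dy":0,"dz":0,"rx":0,"ry":0,"rz":6.3,"hand":0.008},{"dx":0,"dy":0,"dz":0,"rx":0,"ry":0,"rz":6.3,"hand":0.008},{"dx":0,"dy":0,"dz":0,"rx":0,"ry":0,"rz":6.3,"hand":0.008},{"dx":0,"dy":0,"dz":0,"rx":0,"ry":0,"rz":0,"hand":0.008},{"dx":0,"dy":0,"dz":0,"rx":0,"ry":0,"rz":0,"hand":0.008},{"dx":0,"dy":0,"dz":0,"rx":0,"ry":0,"rz":0,"hand":0.008}]'
python3 - <<'E'
from h import *
i=snap("wrist","w3")
cv2.imwrite("pics/w3b.png",cv2.resize(i["frame"][:,:,::-1],(768,576),interpolation=cv2.INTER_CUBIC))
E
```

```text
clock: 3.88
position: [0.4631, 0.0122, 0.2039]
ee_rot: [0.0, 0.984, 0.176, 0.001]
contact_force: [0.4, 0.9, -0.2]
width: 0.0144
gripper_force: 42.6
clock: 4.55
position: [0.464, 0.0106, 0.2036]
ee_rot: [0.0, 0.995, -0.097, 0.0]
contact_force: [-0.2, -0.1, -0.4]
width: 0.015
gripper_force: 42.6
```

View pics/w3b.png

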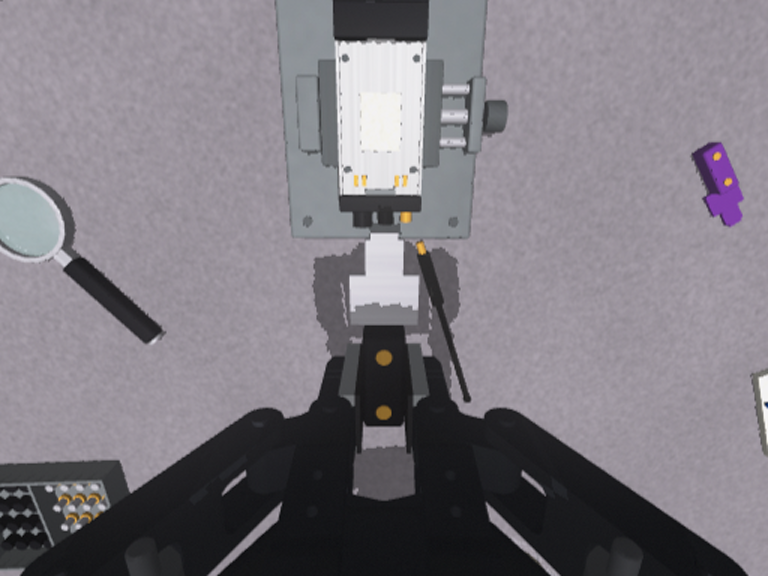

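The picture shows the bay (bright) with its lip edge at row ~40 and sides at columns ~337 and 424, and the knob end at rows ~196–211. The held gauge has its tip at (385,233), shoulders at row 276 from column 350 to 418, and screws at (384,357) and (384,412). The loupe lens is at (25,220) with its handle running to (155,336).

Run:
```python
from h import *
i=load("w3"); g=cv2.cvtColor(i["frame"],cv2.COLOR_RGB2GRAY); s=manip.get_state(); m=rot(s["ee_rot"]).as_matrix(); p=s["position"]
# bay edges per row (orig px)
L=[];Rr=[]
for r in range(32,125,4):
    row=g[r,215:292].astype(float); b=np.where(row>150)[0]; L.append((215+b[0]-.5,r)); Rr.append((215+b[-1]+.5,r))
print(L[::4],Rr[::4])
pl=np.array([cast(i,u,.0425) for u in L]);pr=np.array([cast(i,u,.0425) for u in Rr])
fl=np.polyfit(pl[:,0],pl[:,1],1);fr=np.polyfit(pr[:,0],pr[:,1],1);print("side yaw",np.degrees(np.arctan([fl[0],fr[0]])))
print("width",np.median(np.linalg.norm(pl-pr,axis=1)))
for c in (235,255,270): 
    col=g[8:140,c].astype(int); print(c,"col front",[int(v) for v in col[10:28]],"end",[int(v) for v in col[112:128]])
def lip(r): return cast(i,(381.5/1.5,r),.04)
print("lip26",lip(26.5))
mid=np.polyfit((pl[:,0]+pr[:,0])/2,(pl[:,1]+pr[:,1])/2,1);print("mid",mid,np.degrees(np.arctan(mid[0])))
# plate edges
for n,uv,z in [("plate knob cornerL",(293/1.5,237/1.5),.014),("plate cornerR",(470/1.5,237/1.5),.014),("knobL",(340/1.5,211/1.5),.048),("knobR",(421/1.5,211/1.5),.048)]: print(n,cast(i,uv,z).round(4))
u=p[2]-.0044
for n,uv,z in [("tip",(385,233),u+.003),("shL",(349.5,275.5),u+.003),("shR",(418,275.5),u+.003),("a",(384,357),u+.014),("b",(384,412),u+.014)]:
    q=cast(i,(uv[0]/1.5,uv[1]/1.5),z); print(n,q.round(4),(m.T@(q-p)*1e3).round(1))
for n,uv in [("lens",(25,220)),("hn",(72,262)),("he",(155,336))]: print(n,cast(i,(uv[0]/1.5,uv[1]/1.5),.012).round(4))
```

```text
[(np.float64(222.5), 32), (np.float64(223.5), 48), (np.float64(223.5), 64), (np.float64(224.5), 80), (np.float64(224.5), 96), (np.float64(225.5), 112)] [(np.float64(284.5), 32), (np.float64(283.5), 48), (np.float64(282.5), 64), (np.float64(282.5), 80), (np.float64(281.5), 96), (np.float64(281.5), 112)]
side yaw [-11.38008059 -11.38794314]
width 0.0604048374774961
235 col front [53, 54, 53, 54, 54, 53, 45, 33, 36, 97, 192, 234, 234, 234, 234, 234, 233, 234] end [223, 223, 223, 223, 223, 224, 224, 224, 224, 186, 70, 59, 63, 63, 63, 62]
255 col front [54, 54, 55, 55, 56, 55, 48, 59, 111, 141, 192, 233, 234, 234, 233, 233, 233, 233] end [227, 227, 227, 226, 226, 208, 166, 157, 157, 136, 81, 59, 66, 65, 64, 64]
270 col front [55, 54, 55, 56, 56, 56, 51, 41, 40, 79, 177, 231, 232, 233, 233, 233, 233, 233] end [200, 200, 201, 205, 219, 228, 228, 228, 227, 190, 72, 58, 65, 63, 63, 62]
lip26 [ 0.60927065 -0.01712251  0.04      ]
mid [-0.20135593  0.10655128] -11.38461400571568
plate knob cornerL [0.4871 0.0823 0.014 ]
plate cornerR [ 0.4587 -0.0624  0.014 ]
knobL [0.5054 0.0344 0.048 ]
knobR [ 0.4939 -0.0239  0.048 ]
tip [ 0.5157 -0.0007  0.2021] [52.9  1.1  1.4]
shL [0.5025 0.0154 0.2021] [ 36.8 -12.1   1.4]
shR [ 0.4976 -0.0096  0.2021] [36.8 13.4  1.4]
a [0.4725 0.0082 0.2131] [ 8.7  0.8 -9.6]
b [0.4488 0.0128 0.2131] [-15.4   0.8  -9.6]
lens [0.5434 0.2968 0.012 ]
hn [0.5021 0.2744 0.012 ]
he [0.422  0.2307 0.012 ]
```

Run:
```python
from h import *
i=load("w3")
mid=np.array([-0.20135593,0.10655128]); y=np.arctan(mid[0]); ex=np.array([np.cos(y),np.sin(y),0]); ey=np.array([-np.sin(y),np.cos(y),0])
a=cast(i,(253,27.3),.04); b=cast(i,(270,129.5),.04); k=cast(i,(253,140.7),.048); print("bay len",(a-b)@ex,"knob end from lip",(a-k)@ex)
M=a.copy(); 
t=M[0]; M[1]=np.polyval(mid,t); print("M",M,"stand",M-.02*ex)
pc=cast(i,(293/1.5,237/1.5),.014),cast(i,(470/1.5,237/1.5),.014); print("plate end from M (expect -140)",[(q-M)@ex for q in pc],"lat",[(q-M)@ey for q in pc])
T=M-(.0368+.026)*ex+.0008*ey; T[2]=.0444+.03   # tool y=+ is world -ey
delta(T,y)
```

```text
bay len 0.09996361009424097 knob end from lip 0.11121681639078312
M [ 0.60884102 -0.01604247  0.04      ] stand [ 0.58923454 -0.01209459  0.04      ]
plate end from M (expect -140) [np.float64(-0.13872179710299443), np.float64(-0.13799089297667524)] lat [np.float64(0.07243255602516918), np.float64(-0.07509727466486829)]
t 4.6 tcp [0.464  0.0106 0.2035] yaw -11.2 q6 1.64
d tool mm [ 84.4  -2.9 129.1] turn deg [ 0.  -0.   0.2]
```

```bash
python3 -m pendant '[{"dx":0.04,"dy":-0.0015,"dz":0.02,"rx":0,"ry":0,"rz":0.2,"hand":0.008},{"dx":0.034,"dy":-0.0014,"dz":0.02,"rx":0,"ry":0,"rz":0,"hand":0.008},{"dx":0.0104,"dy":0,"dz":0.035,"rx":0,"ry":0,"rz":0,"hand":0.008},{"dx":0,"dy":0,"dz":0.034,"rx":0,"ry":0,"rz":0,"hand":0.008},{"dx":0,"dy":0,"dz":0.02,"rx":0,"ry":0,"rz":0,"hand":0.008},{"dx":0,"dy":0,"dz":0.01,"rx":0,"ry":0,"rz":0,"hand":0.008},{"dx":0,"dy":0,"dz":0.005,"rx":0,"ry":0,"rz":0,"hand":0.008},{"dx":0,"dy":0,"dz":0,"rx":0,"ry":0,"rz":0,"hand":0.008},{"dx":0,"dy":0,"dz":0,"rx":0,"ry":0,"rz":0,"hand":0.008}]'
python3 - <<'E'
from h import *
i=snap("wrist","w4")
cv2.imwrite("pics/w4b.png",cv2.resize(i["frame"][40:280,140:372,::-1],(580,600),interpolation=cv2.INTER_CUBIC))
E
```

```text
clock: 5.35
position: [0.5457, -0.0028, 0.0619]
ee_rot: [0.0, 0.995, -0.1, 0.001]
contact_force: [0.3, -0.7, -0.6]
width: 0.0147
gripper_force: 42.6
```

View pics/w4b.png

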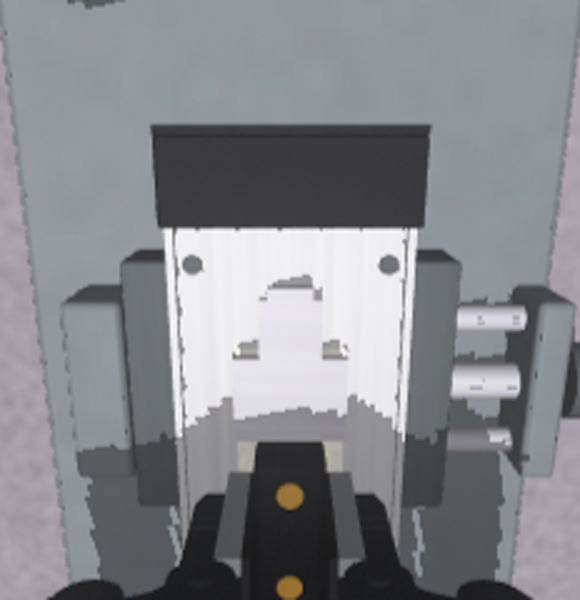

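Close view (crop ×2.5): the lip's front top edge is at row 227, columns 158–425. The floor edges inside are at columns ~174 and 408. The gauge tongue spans columns 259–322 with its tip at row ~288, the shoulders are at row 358 from column 233 to 348, and the screws are at (289,496) and (289,587).

Run:
```python
from h import *
i=load("w4"); s=manip.get_state(); m=rot(s["ee_rot"]).as_matrix(); p=s["position"]; u=p[2]-.0044
M=np.array([.60884,-.01604,.04]); y=np.radians(-11.38)
for n,uv,z in [("lipL",(158,227),.051),("lipR",(425,227),.051),("lipbackL",(152,130),.051),("lipbackR",(431,130),.051),("wallL",(165,235),.0425),("wallR",(417,235),.0425),("tipL",(259,290),u+.003),("tipR",(322,290),u+.003),("shL",(233,358),u+.003),("shR",(348,358),u+.003),("a",(289,496),u+.014),("b",(289,587),u+.014)]:
    q=cast(i,(uv[0]/2.5+140-.3,uv[1]/2.5+40-.3),z); print(n,q.round(4),(m.T@(q-p)*1e3).round(1))
print("M",(m.T@(M-p)*1e3).round(1)); delta(M,y)
```

```text
lipL [0.6151 0.0126 0.051 ] [ 64.7 -28.9  11.5]
lipR [ 0.6033 -0.0458  0.051 ] [64.7 30.8 11.5]
lipbackL [0.6351 0.0086 0.051 ] [ 85.1 -28.9  11.6]
lipbackR [ 0.6233 -0.0498  0.051 ] [85.1 30.7 11.5]
wallL [0.6122 0.0133 0.0425] [ 61.7 -28.9  20. ]
wallR [ 0.6004 -0.0451  0.0425] [61.7 30.7 20. ]
tipL [ 0.5986 -0.0073  0.0609] [52.5 -6.   1.6]
tipR [ 0.5959 -0.0206  0.0609] [52.5  7.5  1.6]
shL [0.5847 0.0016 0.0609] [ 37.1 -12.    1.5]
shR [ 0.5797 -0.0235  0.0609] [37.1 13.6  1.5]
a [ 0.5544 -0.005   0.0719] [ 8.7  0.4 -9.6]
b [ 5.31e-01 -2.00e-04  7.19e-02] [-15.1   0.4  -9.7]
M [64.2  0.5 22.5]
t 5.4 tcp [ 0.5459 -0.0028  0.0623] yaw -11.4 q6 1.64
d tool mm [64.2  0.5 22.5] turn deg [-0.  -0.2 -0.1]
```

```bash
python3 -m pendant '[{"dx":0,"dy":0.0002,"dz":0.01,"rx":0,"ry":0,"rz":0,"hand":0.008},{"dx":0,"dy":0,"dz":0.007,"rx":0,"ry":0,"rz":0,"hand":0.008},{"dx":0,"dy":0,"dz":0,"rx":0,"ry":0,"rz":0,"hand":0.008},{"dx":0.005,"dy":0,"dz":0,"rx":0,"ry":0,"rz":0,"hand":0.008},{"dx":0.005,"dy":0,"dz":0,"rx":0,"ry":0,"rz":0,"hand":0.008},{"dx":0.004,"dy":0,"dz":0,"rx":0,"ry":0,"rz":0,"hand":0.008},{"dx":0.003,"dy":0,"dz":0,"rx":0,"ry":0,"rz":0,"hand":0.008},{"dx":0,"dy":0,"dz":0,"rx":0,"ry":0,"rz":0,"hand":0.008},{"dx":0,"dy":0,"dz":0,"rx":0,"ry":0,"rz":0,"hand":0.008}]'
```

```text
clock: 6.15
position: [0.5617, -0.0064, 0.0436]
ee_rot: [0.0, 0.995, -0.1, 0.0]
contact_force: [-0.7, 0.3, -0.4]
width: 0.0146
gripper_force: 43.0
```

```bash
python3 -m pendant '[{"dx":0.003,"dy":0,"dz":0,"rx":0,"ry":0,"rz":0,"hand":0.008},{"dx":0.003,"dy":0,"dz":0,"rx":0,"ry":0,"rz":0,"hand":0.008},{"dx":0.002,"dy":0,"dz":0,"rx":0,"ry":0,"rz":0,"hand":0.008},{"dx":0,"dy":0,"dz":0,"rx":0,"ry":0,"rz":0,"hand":0.008},{"dx":0,"dy":0,"dz":0,"rx":0,"ry":0,"rz":0,"hand":0.008}]'; python3 -m pendant '[{"dx":0.001,"dy":0,"dz":0,"rx":0,"ry":0,"rz":0,"hand":0.008},{"dx":0.001,"dy":0,"dz":0,"rx":0,"ry":0,"rz":0,"hand":0.008},{"dx":0,"dy":0,"dz":0,"rx":0,"ry":0,"rz":0,"hand":0.008}]'
```

```text
clock: 6.57
position: [0.5693, -0.0079, 0.0436]
ee_rot: [0.0, 0.995, -0.1, 0.0]
contact_force: [-1.0, -1.0, 0.3]
width: 0.0146
gripper_force: 43.0
clock: 6.82
position: [0.5713, -0.0083, 0.0437]
ee_rot: [0.0, 0.995, -0.1, 0.0]
contact_force: [0.6, 0.4, -1.2]
width: 0.0149
gripper_force: 42.9
```

```bash
python3 -m pendant '[{"dx":0.001,"dy":0,"dz":0,"rx":0,"ry":0,"rz":0,"hand":0.008},{"dx":0,"dy":0,"dz":0,"rx":0,"ry":0,"rz":0,"hand":0.008}]'; python3 -c "
from h import *
delta([.60884,-.01604,.04],np.radians(-11.38))"
```

```text
clock: 6.98
position: [0.5723, -0.0085, 0.0437]
ee_rot: [0.0, 0.995, -0.1, 0.0]
contact_force: [0.2, -0.3, -1.1]
width: 0.0144
gripper_force: 42.9
t 6.9833 tcp [ 0.5723 -0.0085  0.0437] yaw -11.5 q6 1.63
d tool mm [37.4  0.1  3.7] turn deg [ 0.  -0.  -0.1]
```

Tongue is about 15–16 mm in with no contact force yet. I'll creep on until it touches.

```bash
for k in 1; do python3 -m pendant '[{"dx":0.0008,"dy":0,"dz":0,"rx":0,"ry":0,"rz":0,"hand":0.008},{"dx":0,"dy":0,"dz":0,"rx":0,"ry":0,"rz":0,"hand":0.008}]' | grep -E "pos|cont"; python3 -m pendant '[{"dx":0.0008,"dy":0,"dz":0,"rx":0,"ry":0,"rz":0,"hand":0.008},{"dx":0,"dy":0,"dz":0,"rx":0,"ry":0,"rz":0,"hand":0.008}]' | grep -E "pos|cont"; done
```

```text
position: [0.5724, -0.0085, 0.0436]
contact_force: [-0.9, -0.2, 0.4]
position: [0.5725, -0.0085, 0.0436]
contact_force: [-3.2, 1.0, 2.0]
```

```bash
python3 -m pendant '[{"dx":0.001,"dy":0,"dz":0,"rx":0,"ry":0,"rz":0,"hand":0.008},{"dx":0,"dy":0,"dz":0,"rx":0,"ry":0,"rz":0,"hand":0.008},{"dx":0,"dy":0,"dz":0,"rx":0,"ry":0,"rz":0,"hand":0.008}]'
python3 - <<'E'
from h import *
i=snap("wrist","w5")
cv2.imwrite("pics/w5b.png",cv2.resize(i["frame"][60:300,140:372,::-1],(580,600),interpolation=cv2.INTER_CUBIC))
E
```

```text
clock: 7.57
position: [0.5725, -0.0085, 0.0435]
ee_rot: [-0.0, 0.995, -0.1, -0.002]
contact_force: [-4.8, 0.6, 3.7]
width: 0.0147
gripper_force: 43.5
```

View pics/w5b.png

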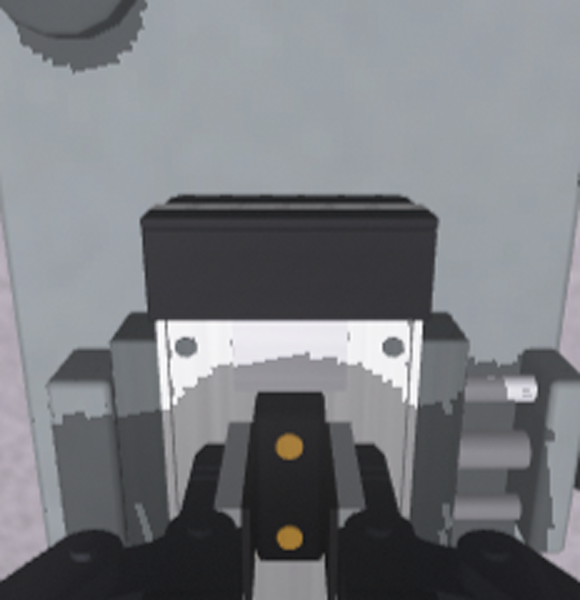

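The shoulders are hidden at the lip's edge (row 320), with the blade centred at columns 233–348. The arm has stopped against contact, so the gauge is home and I can release it.

```bash
python3 -m pendant '[{"dx":0,"dy":0,"dz":0,"rx":0,"ry":0,"rz":0,"hand":0.018},{"dx":0,"dy":0,"dz":0,"rx":0,"ry":0,"rz":0,"hand":0.024},{"dx":0,"dy":0,"dz":0,"rx":0,"ry":0,"rz":0,"hand":0.024},{"dx":0,"dy":0,"dz":0,"rx":0,"ry":0,"rz":0,"hand":0.024},{"dx":0,"dy":0,"dz":-0.01,"rx":0,"ry":0,"rz":0,"hand":0.024},{"dx":0,"dy":0,"dz":-0.03,"rx":0,"ry":0,"rz":0,"hand":0.024},{"dx":0,"dy":0,"dz":-0.04,"rx":0,"ry":0,"rz":0,"hand":0.03},{"dx":-0.03,"dy":0,"dz":-0.04,"rx":0,"ry":0,"rz":0,"hand":0.04},{"dx":-0.04,"dy":0,"dz":-0.03,"rx":0,"ry":0,"rz":0,"hand":0.04},{"dx":-0.03,"dy":0,"dz":0,"rx":0,"ry":0,"rz":0,"hand":0.04},{"dx":0,"dy":0,"dz":0,"rx":0,"ry":0,"rz":0,"hand":0.04},{"dx":0,"dy":0,"dz":0,"rx":0,"ry":0,"rz":0,"hand":0.04}]'
python3 - <<'E'
from h import *
i=snap("wrist","w6"); snap("side","s6")
cv2.imwrite("pics/w6b.png",cv2.resize(i["frame"][:,:,::-1],(768,576),interpolation=cv2.INTER_CUBIC))
E
```

```text
clock: 8.62
position: [0.4871, 0.0089, 0.1835]
ee_rot: [0.0, 0.995, -0.1, 0.001]
contact_force: [1.0, -1.0, 0.1]
width: 0.0401
gripper_force: 0.0
```

View pics/w6b.png

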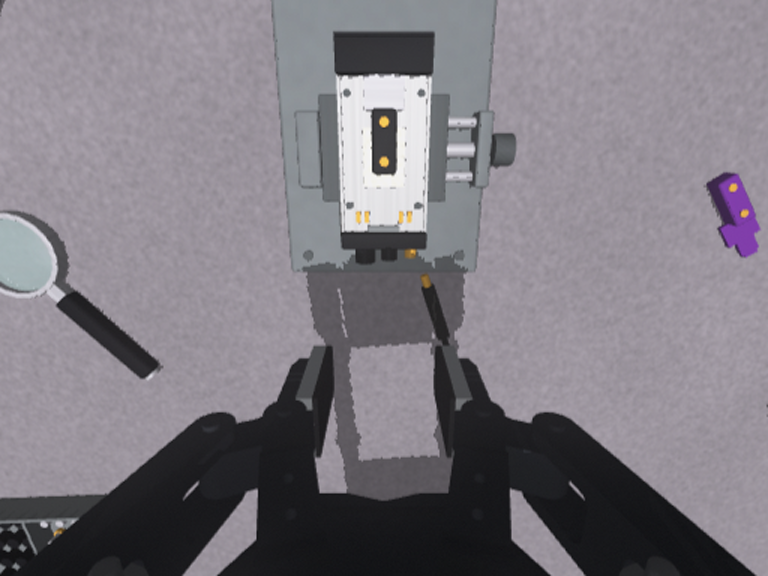

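The gauge sits in the bay with screws at (384,121) and (383,161) and its blade meeting the lip at row ~75. The loupe handle runs from (66,297) to (150,372). Next I'll work out the gauge check, the loupe pose and the collar.

Run:
```python
from h import *
i=load("w6"); f=i["frame"].astype(int)
M=np.array([.60884,-.01604,.04]); y=np.radians(-11.38); ex=np.array([np.cos(y),np.sin(y),0]); ey=np.array([-np.sin(y),np.cos(y),0])
a,b=cast(i,(384/1.5,121/1.5),.054),cast(i,(383.5/1.5,161/1.5),.054)
print("screw to M",[((q-M)@ex*1e3,(q-M)@ey*1e3) for q in (a,b)])
for fn in ("w3","w6"):
    i=load(fn); f=i["frame"].astype(int); dark=(f.max(2)<48).astype(np.uint8); dark[:,110:]=0; dark[260:]=0
    n,l,st,c=cv2.connectedComponentsWithStats(dark); 
    k=max((k for k in range(1,n) if st[k][1]<300 and st[k][2]<75),key=lambda k:st[k][4])
    pts=np.argwhere(l==k)[:,::-1]; P=np.array([cast(i,u,.014) for u in pts])[:,:2]
    mu=P.mean(0); w,v=np.linalg.eigh(np.cov(P.T)); d=v[:,1]*np.sign(v[0,1]); s=(P-mu)@d
    print(fn,"px",c[k],st[k],"handle mid",mu+d*(s.max()+s.min())/2,"len",s.max()-s.min(),"wid",np.ptp((P-mu)@v[:,0]),"yaw",np.degrees(np.arctan2(d[1],d[0])))
s=load("s6"); C=M+.075*ex+.05*ey
for z in (.014,.105,.12,.135,.15,.182): print(z,np.round(proj(s,[C[0],C[1],z]),1))
u,v=proj(s,[C[0],C[1],.12]); u0,v0=int(u)-25,int(v)-35
cv2.imwrite("pics/s6b.png",cv2.resize(s["frame"][v0:v0+70,u0:u0+60,::-1],None,fx=8,fy=8,interpolation=cv2.INTER_CUBIC)); print(u0,v0)
```

```text
screw to M [(np.float64(-27.767312302749545), np.float64(-0.535005821915682)), (np.float64(-51.73198796452421), np.float64(-0.2156262476207798))]
w3 px [ 70.90862944 194.42639594] [ 43 172  64  52 788] handle mid [0.46396505 0.25014259] len 0.09164349675828577 wid 0.025719341005305436 yaw 33.013257705241706
w6 px [ 68.19396051 218.23344948] [ 38 195  67  54 861] handle mid [0.46450466 0.2497401 ] len 0.09143686957865514 wid 0.027194378031786117 yaw 32.48848174861447
0.014 [295.8 205.8]
0.105 [298.3 185.3]
0.12 [298.7 181.7]
0.135 [299.1 178.1]
0.15 [299.6 174.5]
0.182 [300.5 166.5]
273 146
```

View pics/s6b.png

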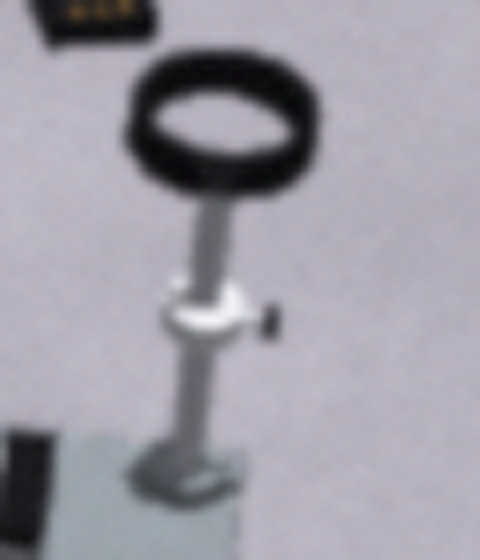

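The crop (×8, offset 273,146) shows the collar centred near (205,311) and its thumbscrew at (268,322). The column foot is at about (187,480), as predicted. That puts the collar at z ≈ 0.107. I'll cross-check with a tilted wrist view, measured numerically.

```bash
python3 -m pendant '[{"dx":0,"dy":0,"dz":0,"rx":0,"ry":7,"rz":0,"hand":0.04},{"dx":0,"dy":0,"dz":0,"rx":0,"ry":7,"rz":0,"hand":0.04},{"dx":0,"dy":0,"dz":0,"rx":0,"ry":7,"rz":0,"hand":0.04},{"dx":0,"dy":0,"dz":0,"rx":0,"ry":7,"rz":0,"hand":0.04},{"dx":0,"dy":0,"dz":0,"rx":0,"ry":7,"rz":0,"hand":0.04},{"dx":0,"dy":0,"dz":0,"rx":0,"ry":7,"rz":0,"hand":0.04},{"dx":0,"dy":0,"dz":0,"rx":0,"ry":0,"rz":0,"hand":0.04},{"dx":0,"dy":0,"dz":0,"rx":0,"ry":0,"rz":0,"hand":0.04}]'
python3 - <<'E'
from h import *
M=np.array([.60884,-.01604,.04]); y=np.radians(-11.38); ex=np.array([np.cos(y),np.sin(y),0]); ey=np.array([-np.sin(y),np.cos(y),0])
C=M+.075*ex+.05*ey
i=snap("wrist","w7")
for fn in ("s6","w7"):
    i=load(fn); hsv=cv2.cvtColor(i["frame"],cv2.COLOR_RGB2GRAY)
    z=np.arange(.014,.19,.004); uv=np.array([proj(i,[C[0],C[1],q]) for q in z]); print(fn,uv[[0,-1]].round(1))
    print([(round(float(q),3),int(hsv[int(round(v)),int(round(u))])) for q,(u,v) in zip(z,uv) if 0<=v<384 and 0<=u<512])
    u,v=np.array(proj(i,[C[0],C[1],.107])); r=30 if fn=="s6" else 45
    for th in (170,190,205):
        m=(hsv>th).astype(np.uint8); m2=np.zeros_like(m); a,b=max(0,int(v)-r),max(0,int(u)-r); m2[a:int(v)+r,b:int(u)+r]=m[a:int(v)+r,b:int(u)+r]
        n,l,st,c=cv2.connectedComponentsWithStats(m2); print(th,[(c[k].round(1),st[k].tolist()) for k in range(1,n) if st[k][4]>15])
E
```

```text
clock: 9.38
position: [0.4887, 0.0025, 0.1814]
ee_rot: [0.041, 0.939, -0.097, 0.328]
contact_force: [0.7, -0.2, -0.1]
width: 0.0398
gripper_force: 0.0
s6 [[295.8 205.8]
 [300.6 165.5]]
[(0.014, 124), (0.018, 106), (0.022, 98), (0.026, 99), (0.03, 102), (0.034, 100), (0.038, 100), (0.042, 104), (0.046, 103), (0.05, 103), (0.054, 101), (0.058, 102), (0.062, 101), (0.066, 100), (0.07, 102), (0.074, 101), (0.078, 105), (0.082, 105), (0.086, 107), (0.09, 112), (0.094, 116), (0.098, 157), (0.102, 226), (0.106, 232), (0.11, 169), (0.114, 125), (0.118, 114), (0.122, 108), (0.126, 104), (0.13, 103), (0.134, 102), (0.138, 101), (0.142, 101), (0.146, 102), (0.15, 105), (0.154, 105), (0.158, 103), (0.162, 101), (0.166, 93), (0.17, 65), (0.174, 35), (0.178, 26), (0.182, 27), (0.186, 30)]
170 [(array([280.3, 177.3]), [268, 154, 29, 48, 1117]), (array([315.5, 186.4]), [295, 154, 33, 60, 1360]), (array([300.5, 161. ]), [294, 159, 14, 5, 45]), (array([269.6, 206.1]), [268, 201, 5, 13, 50])]
190 [(array([300.5, 184.2]), [295, 181, 10, 6, 28]), (array([269.5, 206.2]), [268, 201, 5, 12, 42])]
205 [(arra
[... 291 characters left out ...]
 (0.066, 83), (0.07, 85), (0.074, 84), (0.078, 74), (0.082, 86), (0.086, 88), (0.09, 91), (0.094, 93), (0.098, 123), (0.102, 129), (0.106, 122), (0.11, 83), (0.114, 83), (0.118, 72), (0.122, 83), (0.126, 77), (0.13, 82), (0.134, 83), (0.138, 64), (0.142, 83), (0.146, 82), (0.15, 82), (0.154, 82), (0.158, 67), (0.162, 81), (0.166, 82), (0.17, 21), (0.174, 21), (0.178, 32), (0.182, 30), (0.186, 31)]
170 [(array([210.2,  67. ]), [205, 58, 11, 21, 120]), (array([190.3,  68.8]), [187, 60, 9, 19, 94])]
190 [(array([210.3,  66.5]), [206, 58, 9, 20, 100]), (array([190.2,  68.7]), [187, 61, 9, 17, 82])]
205 [(array([210.4,  66.4]), [206, 58, 9, 19, 91]), (array([190.3,  68.9]), [187, 61, 9, 17, 75])]
```

```bash
python3 -m pendant '[{"dx":0,"dy":0,"dz":0,"rx":0,"ry":-7,"rz":0,"hand":0.04},{"dx":0,"dy":0,"dz":0,"rx":0,"ry":-7,"rz":0,"hand":0.04},{"dx":0,"dy":0,"dz":0,"rx":0,"ry":-7,"rz":0,"hand":0.04},{"dx":0,"dy":0,"dz":0,"rx":0,"ry":-7,"rz":0,"hand":0.04},{"dx":0,"dy":0,"dz":0,"rx":0,"ry":-7,"rz":0,"hand":0.04},{"dx":0,"dy":0,"dz":0,"rx":0,"ry":-7,"rz":0,"hand":0.04}]' | grep pos
python3 -m pendant '[{"dx":-0.007,"dy":-0.036,"dz":0,"rx":0,"ry":0,"rz":0,"hand":0.04},{"dx":-0.007,"dy":-0.036,"dz":0,"rx":0,"ry":0,"rz":0,"hand":0.04},{"dx":-0.007,"dy":-0.036,"dz":0,"rx":0,"ry":0,"rz":0,"hand":0.04},{"dx":-0.007,"dy":-0.036,"dz":0,"rx":0,"ry":0,"rz":0,"hand":0.04},{"dx":-0.007,"dy":-0.036,"dz":0,"rx":0,"ry":0,"rz":0,"hand":0.04},{"dx":-0.007,"dy":-0.036,"dz":0,"rx":0,"ry":0,"rz":0,"hand":0.04},{"dx":-0.007,"dy":-0.036,"dz":0,"rx":0,"ry":0,"rz":0,"hand":0.04}]' | grep pos
python3 -m pendant '[{"dx":0,"dy":0,"dz":0.01,"rx":0,"ry":0,"rz":-7,"hand":0.04},{"dx":0,"dy":0,"dz":0.01,"rx":0,"ry":0,"rz":-7,"hand":0.04},{"dx":0,"dy":0,"dz":0.01,"rx":0,"ry":0,"rz":-7,"hand":0.04},{"dx":0,"dy":0,"dz":0.01,"rx":0,"ry":0,"rz":-7,"hand":0.04},{"dx":0,"dy":0,"dz":0.01,"rx":0,"ry":0,"rz":-7,"hand":0.04},{"dx":0,"dy":0,"dz":0.01,"rx":0,"ry":0,"rz":-7,"hand":0.04},{"dx":0,"dy":0,"dz":0,"rx":0,"ry":0,"rz":0,"hand":0.04},{"dx":0,"dy":0,"dz":0,"rx":0,"ry":0,"rz":0,"hand":0.04}]'
python3 - <<'E'
from h import *
i=snap("wrist","w8"); g=cv2.cvtColor(i["frame"],cv2.COLOR_RGB2GRAY)
print([tuple(np.round(proj(i,[.4642+k*.861,.25+k*.509,.014]),0)) for k in (-.047,0,.047,.094)])
for r in range(60,250,14): print(r,g[r,215:300:3].tolist())
E
```

```text
position: [0.4926, 0.0015, 0.1842]
position: [0.4971, 0.2614, 0.1808]
clock: 11.18
position: [0.4938, 0.2583, 0.1201]
ee_rot: [-0.004, 0.967, 0.254, -0.022]
contact_force: [0.4, 0.5, -0.0]
width: 0.0405
gripper_force: 0.0
[(np.float64(251.0), np.float64(249.0)), (np.float64(250.0), np.float64(210.0)), (np.float64(248.0), np.float64(165.0)), (np.float64(247.0), np.float64(113.0))]
60 [155, 159, 157, 157, 154, 149, 153, 154, 158, 156, 157, 161, 164, 158, 155, 159, 157, 154, 154, 154, 160, 156, 152, 156, 154, 147, 150, 153, 155]
74 [157, 158, 169, 219, 222, 215, 196, 181, 170, 156, 174, 199, 219, 219, 223, 189, 146, 156, 155, 158, 156, 159, 152, 156, 158, 155, 152, 159, 158]
88 [118, 181, 182, 184, 187, 188, 188, 189, 189, 191, 189, 189, 189, 190, 188, 186, 182, 180, 130, 220, 179, 160, 159, 155, 156, 153, 153, 159, 150]
102 [183, 187, 188, 188, 190, 189, 189, 191, 191, 192, 191, 191, 191, 190, 188, 186, 185, 184, 182, 180, 151, 221, 160, 155, 157, 156, 156, 155, 152]
116 [181, 183, 184, 185, 187, 189, 188, 188, 188, 188, 188, 187, 187, 186, 184, 183, 182, 179, 178, 177, 173, 227, 199, 
[... 514 characters left out ...]
 36, 93, 92, 94, 92, 94, 91, 92, 89, 92, 92, 99, 94, 94, 94, 94, 93, 92]
186 [92, 95, 94, 91, 93, 90, 91, 35, 35, 35, 35, 31, 90, 91, 94, 92, 88, 92, 88, 91, 90, 93, 91, 89, 88, 90, 91, 93, 92]
200 [92, 90, 93, 88, 93, 94, 88, 34, 33, 33, 33, 30, 93, 92, 94, 91, 89, 90, 90, 91, 90, 88, 89, 92, 93, 94, 91, 90, 93]
214 [94, 93, 89, 90, 89, 89, 89, 32, 32, 32, 32, 30, 93, 90, 89, 90, 91, 93, 90, 88, 88, 88, 91, 92, 90, 87, 89, 90, 121]
228 [152, 155, 153, 151, 157, 161, 118, 33, 33, 32, 33, 30, 91, 88, 88, 89, 89, 89, 90, 90, 89, 89, 91, 86, 89, 152, 151, 151, 151]
242 [32, 31, 46, 155, 153, 147, 147, 40, 42, 41, 41, 43, 146, 151, 151, 147, 149, 117, 90, 86, 91, 91, 90, 90, 149, 35, 33, 36, 77]
```

Run:
```python
from h import *
i=load("w8"); g=cv2.cvtColor(i["frame"],cv2.COLOR_RGB2GRAY)
rows=range(168,228,4); mids=[]
for r in rows:
    x=np.where(g[r,215:275]<62)[0]+215; mids.append(((x[0]+x[-1])/2,r))
P=np.array([cast(i,u,.014)[:2] for u in mids]); d=np.polyfit(P[:,0],P[:,1],1); yaw=np.arctan(d[0])
w=np.array([np.linalg.norm(cast(i,(u-7.25,r),.014)-cast(i,(u+7.25,r),.014)) for u,r in mids]); print("yaw",np.degrees(yaw),"w~",w.mean().round(4))
# rim: bright/any outer edge via steel ring
m=(g>195).astype(np.uint8); m[155:]=0; m[:,:180]=0; m[:,310:]=0
pts=cv2.findNonZero(m)[:,0]; Q=np.array([cast(i,u,.012)[:2] for u in pts]); A=np.c_[2*Q,np.ones(len(Q))]; s=np.linalg.lstsq(A,(Q**2).sum(1),rcond=None)[0]; print("lens",s[:2],"r",np.sqrt(s[2]+s[0]**2+s[1]**2),len(Q))
col=g[140:240,241]; print("handle start/end rows",(np.where(col<62)[0]+140)[[0,-1]], "start pt",cast(i,(241,168),.014))
e=np.array([np.cos(yaw),np.sin(yaw)]); L=s[:2]; pm=P.mean(0)
print("axis offset of lens",(L-pm)@[-e[1],e[0]], "handle start dist",(L-cast(i,(241,(np.where(col<62)[0]+140)[0]),.014)[:2])@e)
foot=pm+((L-.066*e-pm)@e)*e; print("grip",foot); delta([foot[0],foot[1],.003],yaw)
```

```text
yaw 27.800437067137853 w~ 0.0143
lens [0.54339669 0.30182896] r 0.033332836306480686 973
handle start/end rows [164 239] start pt [0.49830259 0.2781317  0.014     ]
axis offset of lens 0.0009088634269369469 handle start dist 0.04701430357052125
grip [0.48543847 0.27024303]
t 11.2333 tcp [0.4939 0.2582 0.1206] yaw 29.5 q6 1.4
d tool mm [  3.1 -12.6 117.8] turn deg [-1.   2.2  1.7]
```

```bash
python3 -m pendant '[{"dx":0,"dy":0,"dz":0,"rx":-1,"ry":2.2,"rz":1.7,"hand":0.04},{"dx":-0.002,"dy":-0.0146,"dz":0,"rx":0,"ry":0,"rz":0,"hand":0.04},{"dx":0,"dy":0,"dz":0.03,"rx":0,"ry":0,"rz":0,"hand":0.04},{"dx":0,"dy":0,"dz":0.03,"rx":0,"ry":0,"rz":0,"hand":0.04},{"dx":0,"dy":0,"dz":0.01,"rx":0,"ry":0,"rz":0,"hand":0.04},{"dx":0,"dy":0,"dz":0,"rx":0,"ry":0,"rz":0,"hand":0.04},{"dx":0,"dy":0,"dz":0,"rx":0,"ry":0,"rz":0,"hand":0.04}]'
python3 - <<'E'
from h import *
delta([.48544,.27024,.003],np.radians(27.8))
i=snap("wrist","w9"); g=cv2.cvtColor(i["frame"],cv2.COLOR_RGB2GRAY)
for r in (200,210,220,230): 
    x=np.where(g[r,215:290]<62)[0]+215; c=cast(i,((x[0]+x[-1])/2,r),.014); print(r,x[0],x[-1],c.round(4),"perp off mm",round(1e3*float((c[:2]-[.48544,.27024])@[-.4664,.8846]),2))
E
```

```text
clock: 11.82
position: [0.4843, 0.2693, 0.0506]
ee_rot: [0.001, 0.971, 0.241, -0.001]
contact_force: [0.2, 0.2, 0.6]
width: 0.0401
gripper_force: 0.0
t 11.8167 tcp [0.4843 0.2693 0.0506] yaw 27.9 q6 1.47
d tool mm [ 1.5 -0.4 47.6] turn deg [0.1 0.1 0.1]
200 243 264 [0.4952 0.2759 0.014 ] perp off mm 0.46
210 243 264 [0.4883 0.2723 0.014 ] perp off mm 0.47
220 243 264 [0.4813 0.2686 0.014 ] perp off mm 0.47
230 218 264 [0.4698 0.273  0.014 ] perp off mm 9.71
```

```bash
python3 -m pendant '[{"dx":0.0015,"dy":-0.0008,"dz":0.02,"rx":0,"ry":0,"rz":0,"hand":0.04},{"dx":0,"dy":0,"dz":0.018,"rx":0,"ry":0,"rz":0,"hand":0.04},{"dx":0,"dy":0,"dz":0.009,"rx":0,"ry":0,"rz":0,"hand":0.03},{"dx":0,"dy":0,"dz":0,"rx":0,"ry":0,"rz":0,"hand":0.02},{"dx":0,"dy":0,"dz":0,"rx":0,"ry":0,"rz":0,"hand":0.008},{"dx":0,"dy":0,"dz":0,"rx":0,"ry":0,"rz":0,"hand":0.008},{"dx":0,"dy":0,"dz":0,"rx":0,"ry":0,"rz":0,"hand":0.008},{"dx":0,"dy":0,"dz":0,"rx":0,"ry":0,"rz":0,"hand":0.008},{"dx":0,"dy":0,"dz":0,"rx":0,"ry":0,"rz":0,"hand":0.008}]' 70
```

```text
clock: 12.62
position: [0.4847, 0.2704, 0.0037]
ee_rot: [0.001, 0.97, 0.241, -0.0]
contact_force: [0.4, -0.5, -1.0]
width: 0.0136
gripper_force: 70.2
```

```bash
python3 -m pendant '[{"dx":0,"dy":0,"dz":-0.02,"rx":0,"ry":0,"rz":0,"hand":0.008},{"dx":0,"dy":0,"dz":-0.03,"rx":0,"ry":0,"rz":0,"hand":0.008},{"dx":0,"dy":0,"dz":-0.03,"rx":0,"ry":0,"rz":0,"hand":0.008},{"dx":0,"dy":0,"dz":-0.04,"rx":0,"ry":0,"rz":0,"hand":0.008},{"dx":0,"dy":0,"dz":-0.04,"rx":0,"ry":0,"rz":0,"hand":0.008},{"dx":0,"dy":0,"dz":-0.04,"rx":0,"ry":0,"rz":0,"hand":0.008},{"dx":0,"dy":0,"dz":0,"rx":0,"ry":0,"rz":4.2,"hand":0.008},{"dx":0,"dy":0,"dz":0,"rx":0,"ry":0,"rz":7,"hand":0.008},{"dx":0,"dy":0,"dz":0,"rx":0,"ry":0,"rz":7,"hand":0.008},{"dx":0,"dy":0,"dz":0,"rx":0,"ry":0,"rz":7,"hand":0.008},{"dx":0,"dy":0,"dz":0,"rx":0,"ry":0,"rz":7,"hand":0.008},{"dx":0,"dy":0,"dz":0,"rx":0,"ry":0,"rz":7,"hand":0.008}]'
python3 - <<'E'
from h import *
M=np.array([.60884,-.01604,.1042]); y=np.radians(-11.4); ex=np.array([np.cos(y),np.sin(y),0])
delta(M-.0666*ex,y)
E
```

```text
clock: 13.62
position: [0.4843, 0.2707, 0.2032]
ee_rot: [0.001, 0.995, -0.101, -0.0]
contact_force: [0.3, 0.0, -1.2]
width: 0.0137
gripper_force: 70.3
t 13.6167 tcp [0.4843 0.2707 0.2032] yaw -11.6 q6 2.16
d tool mm [113.2 255.8  99.7] turn deg [ 0.2  0.  -0.2]
```

```bash
python3 -m pendant '[{"dx":0,"dy":0.032,"dz":0,"rx":0,"ry":0,"rz":0,"hand":0.008},{"dx":0,"dy":0.032,"dz":0,"rx":0,"ry":0,"rz":0,"hand":0.008},{"dx":0,"dy":0.032,"dz":0,"rx":0,"ry":0,"rz":0,"hand":0.008},{"dx":0,"dy":0.032,"dz":0,"rx":0,"ry":0,"rz":0,"hand":0.008},{"dx":0,"dy":0.032,"dz":0,"rx":0,"ry":0,"rz":0,"hand":0.008},{"dx":0,"dy":0.032,"dz":0,"rx":0,"ry":0,"rz":0,"hand":0.008},{"dx":0,"dy":0.032,"dz":0,"rx":0,"ry":0,"rz":0,"hand":0.008},{"dx":0,"dy":0.0318,"dz":0,"rx":0,"ry":0,"rz":0,"hand":0.008},{"dx":0.03,"dy":0,"dz":0,"rx":0,"ry":0,"rz":0,"hand":0.008},{"dx":0.03,"dy":0,"dz":0,"rx":0,"ry":0,"rz":0,"hand":0.008},{"dx":0.03,"dy":0,"dz":0,"rx":0,"ry":0,"rz":0,"hand":0.008},{"dx":0.0232,"dy":0,"dz":0,"rx":0,"ry":0,"rz":0,"hand":0.008}]' | grep pos
python3 -m pendant '[{"dx":0,"dy":0,"dz":0,"rx":0,"ry":0,"rz":0,"hand":0.008},{"dx":0,"dy":0,"dz":0,"rx":0,"ry":0,"rz":0,"hand":0.008}]'
python3 - <<'E'
from h import *
M=np.array([.60884,-.01604,.1042]); y=np.radians(-11.4); ex=np.array([np.cos(y),np.sin(y),0])
delta(M-.0666*ex,y)
i=snap("wrist","w10"); g=cv2.cvtColor(i["frame"],cv2.COLOR_RGB2GRAY); s=manip.get_state(); m=rot(s["ee_rot"]).as_matrix(); p=s["position"]
def pt(t): return np.round(proj(i,p+m@np.array(t)),1)
print("expect lens",pt([.0666,0,-.0083]),[pt([.0666+a,b,-.0083]) for a,b in ((.036,0),(-.036,0),(0,.036),(0,-.036))])
u,v=pt([.0666,0,-.0083]); u,v=int(u),int(v)
print("row",v,[(c,int(g[v,c])) for c in range(max(0,u-95),u+95,3)])
print("col",u,[(r,int(g[r,u])) for r in range(max(0,v-110),v+110,3)])
E
```

```text
position: [0.5476, -0.0032, 0.2041]
clock: 14.78
position: [0.5461, -0.0025, 0.2033]
ee_rot: [0.001, 0.995, -0.098, -0.001]
contact_force: [-0.4, -0.1, -1.1]
width: 0.014
gripper_force: 70.3
t 14.7833 tcp [ 0.5461 -0.0025  0.2033] yaw -11.3 q6 1.64
d tool mm [-2.3  0.5 99.1] turn deg [0.2 0.1 0.1]
expect lens [254.1 134.6] [array([254. ,  53.4]), array([254.3, 202.7]), array([327.5, 134.6]), array([180.8, 134.6])]
row 134 [(159, 144), (162, 144), (165, 142), (168, 144), (171, 149), (174, 146), (177, 143), (180, 146), (183, 137), (186, 205), (189, 217), (192, 134), (195, 117), (198, 190), (201, 192), (204, 185), (207, 194), (210, 194), (213, 196), (216, 193), (219, 183), (222, 184), (225, 174), (228, 171), (231, 195), (234, 201), (237, 199), (240, 202), (243, 200), (246, 200), (249, 157), (252, 152), (255, 152), (258, 150), (261, 151), (264, 196), (267, 198), (270, 196), (273, 195), (276, 195), (279, 194), (282, 192), (285, 170), (288, 178), (291, 176), (294, 193), (297, 191), (300, 191), (303, 192), (306, 188), (309, 184), (312, 177), (315, 104), (318, 144), (321, 222), (324, 201), (
[... 256 characters left out ...]
, (66, 195), (69, 197), (72, 198), (75, 199), (78, 201), (81, 202), (84, 202), (87, 202), (90, 202), (93, 155), (96, 156), (99, 156), (102, 156), (105, 156), (108, 157), (111, 155), (114, 178), (117, 199), (120, 200), (123, 197), (126, 197), (129, 199), (132, 181), (135, 154), (138, 159), (141, 190), (144, 160), (147, 153), (150, 153), (153, 152), (156, 151), (159, 150), (162, 184), (165, 161), (168, 146), (171, 198), (174, 194), (177, 187), (180, 186), (183, 178), (186, 145), (189, 100), (192, 221), (195, 201), (198, 196), (201, 199), (204, 199), (207, 195), (210, 119), (213, 117), (216, 108), (219, 33), (222, 35), (225, 36), (228, 35), (231, 33), (234, 32), (237, 33), (240, 31), (243, 29)]
```

```bash
cat > rim.py <<'E'
from h import *
from scipy.optimize import least_squares
def edge(i,c0,rmax):
    g=cv2.GaussianBlur(cv2.cvtColor(i["frame"],cv2.COLOR_RGB2GRAY),(0,0),.6).astype(float); out=[]
    for a in np.radians(np.arange(-60,245,4)):   # skip the neck (image down)
        d=np.array([np.cos(a),-np.sin(a)])
        for r in np.arange(rmax,rmax*.7,-.25):
            u=c0+r*d; x,y=u
            if not(0<=x<511 and 0<=y<383): continue
            if g[int(round(y)),int(round(x))]>182: out.append(u);break
    return np.array(out)
def fit(i,c0,rmax,z):
    E=edge(i,np.array(c0),rmax)
    for _ in range(3):
        Q=np.array([cast(i,u,z)[:2] for u in E]); s=np.linalg.lstsq(np.c_[2*Q,np.ones(len(Q))],(Q**2).sum(1),rcond=None)[0]
        r=np.sqrt(s[2]+s[0]**2+s[1]**2); e=np.linalg.norm(Q-s[:2],axis=1)-r; E=E[abs(e)<max(.0007,2*np.std(e))]
    return E,s[:2],r,e.std()
def circ3d(i,E,R0,c0):
    D=np.array([ray(i,u)[1] for u in E]); C=i["C"]
    def f(p):
        n=np.array([p[3],p[4],1.]); n/=np.linalg.norm(n); t=((p[:3]-C)@n)/(D@n); X=C+D*t[:,None]; return (np.linalg.norm(X-p[:3],axis=1)-R0)*1e3
    return least_squares(f,[*c0,0,0],loss="soft_l1")
E
python3 - <<'E'
from rim import *
i=load("w8"); E,c,r,e=fit(i,proj(i,[.5434,.3018,.012]),75,.012); print("w8",c,r,e,len(E)); R0=r
s=circ3d(i,E,R0,[*c,.012]); print(s.x.round(4),s.cost)
i=load("w10"); st=manip.get_state(); p=st["position"]; m=rot(st["ee_rot"]).as_matrix(); z=p[2]+.0083
E,c,r,e=fit(i,(255,128),90,z); print("w10",c,r,e,len(E)); s=circ3d(i,E,R0,[*c,z]); print(s.x.round(4),s.cost,"tilt deg",np.degrees(s.x[3:]),"in tool",(m.T@(s.x[:3]-p)*1e3).round(1))
E
```

```text
Traceback (most recent call last):
  File "rim.py", line 15, in fit
    Q=np.array([cast(i,u,z)[:2] for u in E]); s=np.linalg.lstsq(np.c_[2*Q,np.ones(len(Q))],(Q**2).sum(1),rcond=None)[0]
                                                                                           ~~~~~~~~~~^^^
numpy.exceptions.AxisError: axis 1 is out of bounds for array of dimension 1
```

Run:
```python
from rim import *
i=load("w8"); E,c,r,e=fit(i,proj(i,[.5434,.3018,.012]),50,.012); print("w8",c,r,e,len(E)); R0=r
s=circ3d(i,E,R0,[*c,.012]); print(s.x.round(4),s.cost)
i=load("w10"); st=manip.get_state(); p=st["position"]; m=rot(st["ee_rot"]).as_matrix(); z=p[2]+.0083
E,c,r,e=fit(i,(255,128),90,z); print("w10",c,r,e,len(E)); s=circ3d(i,E,R0,[*c,z]); print(s.x.round(4),s.cost,"tilt deg",np.degrees(s.x[3:]),"in tool",(m.T@(s.x[:3]-p)*1e3).round(1))
```

```text
w8 [0.54362995 0.30202522] 0.034922876100178114 0.0002581460286746455 76
[ 0.5436  0.3021  0.0125 -0.025   0.0215] 2.3315788918597584
w10 [ 0.61238752 -0.01583663] 0.034719424824583366 0.00020216845790504281 77
[ 0.612  -0.0157  0.2111 -0.041   0.0092] 1.3925541343137129 tilt deg [-2.34859181  0.52433284] in tool [68.5  0.3 -8. ]
```

```bash
python3 -m pendant '[{"dx":-0.0032,"dy":0.0002,"dz":0.01,"rx":0,"ry":0,"rz":0,"hand":0.008},{"dx":0,"dy":0,"dz":0.02,"rx":0,"ry":0,"rz":0,"hand":0.008},{"dx":0,"dy":0,"dz":0.02,"rx":0,"ry":0,"rz":0,"hand":0.008},{"dx":0,"dy":0,"dz":0.02,"rx":0,"ry":0,"rz":0,"hand":0.008},{"dx":0,"dy":0,"dz":0.02,"rx":0,"ry":0,"rz":0,"hand":0.008},{"dx":0,"dy":0,"dz":0.009,"rx":0,"ry":0,"rz":0,"hand":0.008},{"dx":0,"dy":0,"dz":0,"rx":0,"ry":0,"rz":0,"hand":0.008},{"dx":0,"dy":0,"dz":0,"rx":0,"ry":0,"rz":0,"hand":0.008},{"dx":0,"dy":0,"dz":0,"rx":0,"ry":0,"rz":0,"hand":0.008},{"dx":0,"dy":0,"dz":0,"rx":0,"ry":0,"rz":0,"hand":0.008},{"dx":0,"dy":0,"dz":0,"rx":0,"ry":0,"rz":0,"hand":0.008}]'
python3 - <<'E'
from rim import *
i=snap("wrist","w11"); si=snap("side","s11"); st=manip.get_state(); p=st["position"]; m=rot(st["ee_rot"]).as_matrix(); z=p[2]+.0083
M=np.array([.60884,-.01604,.1065])
E,c,r,e=fit(i,(255,128),90,z); s=circ3d(i,E,.0349,[*c,z]); print(c,r,s.x.round(4),"in tool",(m.T@(s.x[:3]-p)*1e3).round(1)); print("lens err (plane/circ) mm",((c-M[:2])*1e3).round(1),((s.x[:3]-[0,0,.006]-M)*1e3).round(1),np.degrees(s.x[3:]).round(1))
y=np.radians(-11.38); ex=np.array([np.cos(y),np.sin(y),0]); delta(M-.0675*ex-[0,0,.0023],y); print(st["contact_force"],st["qd"].round(3))
# side view: rows of the rim's and of the collar's centre
g=cv2.cvtColor(si["frame"],cv2.COLOR_RGB2GRAY); u,v=proj(si,M); print("side lens proj",u,v); u,v=int(u),int(v)
print([int(x) for x in g[v-16:v+17,u]]); print([int(x) for x in g[v,u-24:u+25]])
E
```

```text
clock: 15.75
position: [0.5431, -0.0022, 0.1059]
ee_rot: [0.001, 0.995, -0.098, 0.001]
contact_force: [0.1, -0.3, -0.9]
width: 0.0141
gripper_force: 70.2
[ 0.60922857 -0.0155113 ] 0.03501952812244334 [ 0.609  -0.0154  0.1147 -0.0382  0.0176] in tool [67.5  0.1 -9.1]
lens err (plane/circ) mm [0.4 0.5] [0.1 0.7 2.2] [-2.2  1. ]
t 15.85 tcp [ 0.5428 -0.0021  0.1055] yaw -11.3 q6 1.64
d tool mm [0.  0.6 1.3] turn deg [ 0.2 -0.1  0.1]
[-0.85270119  0.34735333 -1.88530118] [-0.002  0.003  0.005  0.    -0.002 -0.001]
side lens proj 273.3651311213128 192.18067615710441
[186, 182, 183, 181, 184, 183, 187, 193, 173, 169, 206, 228, 233, 233, 233, 233, 234, 234, 234, 234, 233, 221, 163, 117, 98, 79, 66, 55, 48, 36, 29, 25, 22]
[130, 112, 103, 94, 97, 109, 105, 96, 100, 117, 133, 138, 138, 163, 216, 230, 233, 232, 232, 232, 233, 233, 234, 233, 234, 234, 234, 234, 235, 233, 235, 233, 233, 230, 218, 207, 192, 185, 184, 185, 185, 185, 186, 188, 184, 174, 134, 107, 102]
```

```bash
python3 -m pendant '[{"dx":0,"dy":0.0005,"dz":0.0013,"rx":0,"ry":0,"rz":0,"hand":0.008},{"dx":0,"dy":0,"dz":0,"rx":0,"ry":0,"rz":0,"hand":0.008},{"dx":0,"dy":0,"dz":0,"rx":0,"ry":0,"rz":0,"hand":0.008},{"dx":0,"dy":0,"dz":0,"rx":0,"ry":0,"rz":0,"hand":0.008},{"dx":0,"dy":0,"dz":0,"rx":0,"ry":0,"rz":0,"hand":0.008},{"dx":0,"dy":0,"dz":0,"rx":0,"ry":0,"rz":0,"hand":0.008}]'; python3 -c "
from rig import manip
print(manip.sign_off())"
```

```text
clock: 16.35
position: [0.5422, -0.0026, 0.1034]
ee_rot: [0.001, 0.995, -0.098, -0.0]
contact_force: [0.0, 0.0, -1.4]
width: 0.0137
gripper_force: 70.2
the job is handed in; nothing more can be done
None
```

I handed the job in at about 16 s (no verdict came back): the gauge is home in the slot and let go, and the loupe is held level by its handle with the lens about 1 mm from the slot mouth's middle and near z = 0.106 m, against the collar measured at z ≈ 0.107 m.

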